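# Move the bench magnifier to the other folding hook

### The arm

A 6-joint arm with a two-finger parallel gripper is mounted at the origin on the work surface. World frame = base frame: x ahead of the robot, y to its left, z up, the work surface at z = 0. Lengths are in m, angles in rad, forces in N, time in s.
With the tool pointing down it reaches from about 0.35 to 0.85 m from the base axis. Payload 8.1 kg.
Tool frame: the origin (TCP) lies midway between the tips of the shut fingers; the grasp point (between the pads) lies 19 mm behind it (env.grasp_offset is the distance from the TCP to the grasp point, in m); z points along the fingers, x is the direction in which the jaws open and shut, and the axes are right-handed (so a half turn about z gives the same grasp; the last joint's range is limited). The gripper opens to 85 mm and grips with 20 to 120 N. Pads are 22 mm wide; open, the fingers measure 114 mm over their backs; the gripper's body (76 mm by 85 mm) begins 54 mm behind the grasp point. The pads swing forward as they close: fully open they stand 13 mm farther back than shut.
Start: joints at [-1.348, 0.13, 1.488, -0, 1.523, -0.085], TCP at [0.182, -0.572, 0.231] pointing down, gripper open.
Joint ranges: [-2.96, 2.96], [-0.89, 2.26], [0.02, 2.5], [-1.34, 4.48], [0, 2.73], [-2.66, 2.66]. Speed limits (rad/s): [2.39, 2.39, 2.79, 3.14, 3.14, 3.14].

### API

Orientations are given as a unit quaternion [w, x, y, z].
In Python, from plant import env, fingers, kinematics, read_state, read_camera, camera_info, hand_in, nets gives the robot as it stands. The module is installed in compiled form; this text tells all that it offers. Calls block until the motion is done:
- env.goto(position, orientation): joint-space move of the TCP to a pose.
- env.move_straight(position, v=0.15, attitude=None): straight line of the TCP; attitude=None keeps the orientation; v is the mean speed in m/s.
- env.goto_joints(angles): joint-space move.
- fingers.command_gripper(opening, effort=None): finger opening in m; effort is the grip in N (None keeps the last); returns when the fingers have stopped.
- env.pause(seconds).
- kinematics.inverse_kinematics(position, orientation): joint angles nearest the present ones, or None.
- read_state(): the state.
- read_camera(name): name is "side" or "top"; returns (picture, depth): 420x560x3 uint8, blue, green, red; 420x560 float32, m along the optical axis (not along the pixel's ray), 0 where there is no reading.
- camera_info(name): a dict with "fov_y" (degrees; the focal length in pixels is half the picture's height over the tangent of half this angle, whatever the lens; pixels are square), "cx", "cy" (the principal point, pixels), "cam_to_world" (4x4, takes a point from camera to world coordinates). Camera axes: x right, y down, z forward; pixel columns grow to the right and rows downward; lengths in m; the calibration is good to about 2 mm. A picture is of the moment at which its call begins. camera_info takes no time and is no camera call.
A pose or a line that the arm cannot do raises env.MotionError and nothing moves.
- hand_in(): hands the job in, once; it reports no verdict.
Trained networks look in the newest picture that a camera, given by its name, has taken for a name from the list of things; names that differ only in an ending like _2 or _b are one class to them, and where a whole thing is asked for, a point or a joint stands for the part that bears it (a point fixed in the world has none). Each returns a list of dicts, best first, with "p" (0 to 1); they miss things now and then, are a little off and sometimes report something else, mostly with a low value. They report only what shows in the picture. A call takes as long as a camera call. They do not tell look-alikes from the thing itself.
- nets.spot_in(camera, target): "bbox" ([left, top, right, bottom] in pixels, round what is visible of it).
- nets.cut_out(camera, target): "mask" (420x560 bool, what is visible of it) and "bbox" ([left, top, right, bottom] in pixels, round what is visible of it).
The state is a dict: "time_s": time; "joints": joint angles; "joint_vel": joint speeds; "tau": joint torques, N m; "position": TCP position; "ee_rot": TCP orientation; "ft_force": force on the tool from outside, world axes, zero at the start; "torque": the same for the moment, N m; "opening": finger opening in m.
Only numpy, scipy, OpenCV 4.12 (cv2) and the standard library are available. Lean on these libraries where they do the work, as an engineer would, in place of code of your own. Each camera call takes 0.05 s, during which the arm holds its last target.

### The job

Swing the folded orange-tipped hook down and press its tip onto its rubber stop with about 10 N (never more than 18 N), so that it is seated. Then move the hand magnifier from the blue-tipped hook to the orange-tipped one, hanging by its slot, and fold the emptied blue-tipped hook back up flat against its plate. Do not disturb the bottle, the screwdriver or the round tin on the bench.

Things in the scene. Friction and masses are not known exactly. Their poses are not given: they have to be found in the camera images.
- blue_hinge (a point): hinge centre of the blue-tipped hook, 205 mm above the bench; y along hinge and rail, -x out from the rail to the robot, z up. Behind the folded hook is a plate 16 mm wide, up to 65 mm above the hinge. The rail: 30 mm square bar, front 12 mm behind the hinge, top 220 mm up; end posts 250 mm high, 430 mm apart.
- orange_hinge (a point): hinge centre of the orange-tipped hook on the same rail; all as for the blue one. The hooks are 170 to 240 mm apart; either may be on the left.
- blue_knob (a point): centre of the blue end knob, a bar 14 mm in diameter and 20 mm long along the hinge axis (pinch it by its flat ends), 100 mm from the hinge. The hook's arm is 12 mm wide, 8 mm thick. Axes turn with the hook: z along the arm to the knob, y along the hinge, x out of the arm's upper side when lowered.
- orange_knob (a point): centre of the orange end knob, a bar 14 mm in diameter and 20 mm long along the hinge axis (pinch it by its flat ends), 100 mm from the hinge. The hook's arm is 12 mm wide, 8 mm thick. Axes turn with the hook: z along the arm to the knob, y along the hinge, x out of the arm's upper side when lowered.
- blue_hook (a joint): angle of the blue-tipped hook, rad: 0 = folded, straight up, flat on its plate; grows as the knob swings out and down (1.57 = level): knob 100 sin(q) mm out, 100 cos(q) mm above the hinge. Stiff hinge (1.2 N at the knob), stays where left. Starts lowered, about 1.36, with the magnifier on it.
- orange_hook (a joint): angle of the orange-tipped hook, rad: 0 = folded, straight up, flat on its plate; grows as the knob swings out and down (1.57 = level): knob 100 sin(q) mm out, 100 cos(q) mm above the hinge. Stiff hinge (1.2 N at the knob), stays where left. Starts folded (0 to 0.15); meets its rubber stop somewhere between 1.22 and 1.51, found only by feel.
- orange_stop: steel bracket of the orange-tipped hook's stop, 16 mm wide, reaching 40 mm out; origin and axes as the hinge's. On it, 30 mm out under the arm, a round rubber pad on a screw, whose height varies by 8 mm and is not given. Once on it the knob gives about 1 mm per 3 N. Press the knob straight down with 10 N for half a second to seat the hook.
- magnifier_grip (a point): black grip at the top of the hanging hand magnifier: a tab 12 mm thick (x), 40 mm wide (y), 36 mm high, pinched across its width from above; the point is mid-width, 16 mm under its top. z up. The magnifier reaches 190 mm below this point, is 96 mm wide at the lens ring and weighs 0.12 to 0.21 kg.
- magnifier_slot (a point): centre of the magnifier's hanging slot, 43 mm below the grip point: 28 mm wide (y), 34 mm high, right through the 12 mm thickness (x); its rounded upper edge, 17 mm above this point, rests on the hook's arm.
- magnifier: the hand magnifier: black handle, steel ring with glass lens; origin 23 mm above the slot centre, axes as its grip's.
- flux_bottle: white bottle with a red cap, 40 mm in diameter, 90 mm high, on the bench; origin at the centre of its base. To be left alone.
- screwdriver: yellow-handled screwdriver, 170 mm long, lying on the bench along its x axis; origin at its middle, underside. To be left alone.
- wick_tin: round aluminium tin, 60 mm in diameter, 28 mm high, on the bench in front of the rail; origin at the centre of its base. To be left alone.
There are look-alikes about, which are no part of the job. Of the things that look like the magnifier, the largest one is meant.

How it is judged:
By the outcome, as a careful person would: the job done as asked, in the order asked, and still so for the second after the job is handed in, with the robot touching nothing.
It also fails if it takes over 70 s, if anything falls off the work surface, if the arm or the gripper's body presses on something with over 40 N, if the wrist force passes 120 N, or if a joint passes its speed limit or range.

## Working session

There is one attempt and no reset: what is moved stays moved. The work goes in short steps, each a Python script; the robot and the scene stay as the last script left them, time stands still between calls to the robot, and variables do not carry over. Pictures are saved under pics/ and viewed, and the job is handed in when it is done.

```bash
ls; mkdir -p pics
cat > h.py <<'E'
import numpy as np, cv2
from plant import env, fingers, kinematics, read_state, read_camera, camera_info, hand_in, nets
def P(cam,u,v,d):
    i=camera_info(cam); f=210/np.tan(np.radians(i['fov_y'])/2)
    c=np.array([(u-i['cx'])/f*d,(v-i['cy'])/f*d,d,1.0]); return (np.array(i['cam_to_world'])@c)[:3]
def cloud(cam,depth):
    i=camera_info(cam); f=210/np.tan(np.radians(i['fov_y'])/2)
    v,u=np.mgrid[0:420,0:560]; c=np.stack([(u-i['cx'])/f*depth,(v-i['cy'])/f*depth,depth],-1)
    T=np.array(i['cam_to_world']); return c@T[:3,:3].T+T[:3,3]
def pix(cam,p):
    i=camera_info(cam); f=210/np.tan(np.radians(i['fov_y'])/2)
    T=np.linalg.inv(np.array(i['cam_to_world'])); c=T[:3,:3]@np.array(p)+T[:3,3]; return c[0]/c[2]*f+i['cx'],c[1]/c[2]*f+i['cy']
def st():
    s=read_state(); print('t %.2f pos %s F %s op %.4f'%(s['time_s'],np.round(s['position'],4),np.round(s['ft_force'],2),s['opening'])); return s
E
python3 - <<'E'
from h import *
s=st();print(s['ee_rot'],env.grasp_offset)
for c in('side','top'):
    im,d=read_camera(c);cv2.imwrite(f'pics/{c}0.png',im);np.save(f'{c}0.npy',d)
    i=camera_info(c);print(c,i['fov_y'],i['cx'],i['cy'],np.round(i['cam_to_world'],3).tolist())
    for n in['blue_knob','orange_knob','magnifier','magnifier_grip','orange_stop','flux_bottle','wick_tin','screwdriver']:
        print(n,[(np.round(r['bbox']).tolist(),round(r['p'],2)) for r in nets.spot_in(c,n)])
E
```

```text
pics
t 0.00 pos [ 0.1817 -0.5712  0.2302] F [-0.16 -0.22  0.02] op 0.0855
[-6.26190254e-04  8.07150453e-01 -5.90345026e-01 -7.10028406e-04] 0.0187
side 56.73851960266661 280.85522430131766 211.94503632079872 [[0.992, -0.072, 0.101, 0.447], [-0.124, -0.626, 0.77, -0.636], [0.008, -0.777, -0.63, 0.728], [0.0, 0.0, 0.0, 1.0]]
blue_knob [([280.0, 195.0, 325.0, 203.0], 0.76), ([285.0, 176.0, 303.0, 256.0], 0.48), ([340.0, 254.0, 366.0, 275.0], 0.43)]
orange_knob [([361.0, 206.0, 377.0, 254.0], 0.59)]
magnifier [([205.0, 217.0, 224.0, 266.0], 0.92), ([243.0, 196.0, 264.0, 240.0], 0.79), ([358.0, 208.0, 378.0, 276.0], 0.65), ([281.0, 174.0, 302.0, 254.0], 0.56)]
magnifier_grip [([204.0, 217.0, 227.0, 265.0], 0.96), ([287.0, 178.0, 301.0, 255.0], 0.79)]
orange_stop [([342.0, 258.0, 365.0, 273.0], 0.51)]
flux_bottle [([233.0, 178.0, 242.0, 208.0], 0.61)]
wick_tin [([231.0, 283.0, 260.0, 306.0], 0.86)]
screwdriver [([213.0, 364.0, 252.0, 419.0], 0.97)]
top 42.63299170642021 281.9464313664072 212.4301330861013 [[-0.02, -0.994, 0.11, 0.402], [-1.0, 0.02, -0.004, -0.001], [0.001, -0.11, -0.994, 1.393], [0.0, 0.0, 0.0, 1.0]]
blue_knob [([254.0, 169.0, 276.0, 212.0], 0.48)]
orange_knob []
magnifier [([249.0, 189.0, 283.0, 212.0], 0.66), ([214.0, 234.0, 228.0, 258.0], 0.59)]
magnifier_grip [([248.0, 273.0, 261.0, 296.0], 0.7), ([246.0, 192.0, 285.0, 210.0], 0.62), ([211.0, 234.0, 229.0, 259.0], 0.59)]
orange_stop [([335.0, 157.0, 348.0, 169.0], 0.43), ([338.0, 135.0, 350.0, 150.0], 0.19)]
flux_bottle [([145.0, 250.0, 162.0, 267.0], 0.53)]
wick_tin [([290.0, 246.0, 312.0, 270.0], 0.68)]
screwdriver [([366.0, 256.0, 431.0, 287.0], 0.58)]
```

View pics/side0.png

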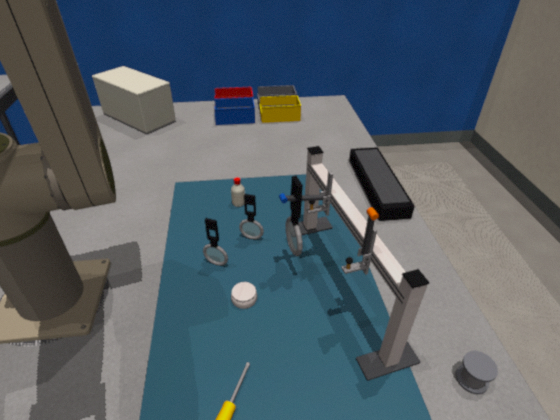

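View pics/top0.png

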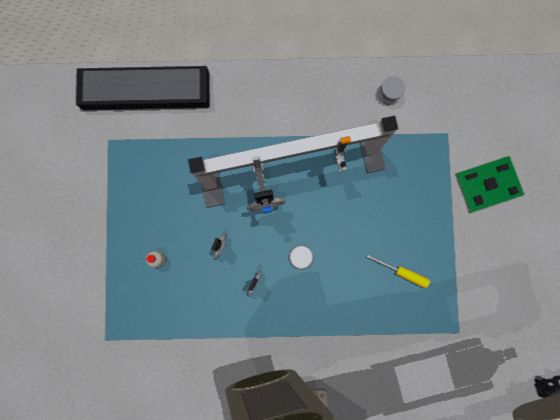

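Run:
```python
import cv2
a=cv2.imread('pics/side0.png')[160:320,190:400];cv2.imwrite('pics/side0c.png',cv2.resize(a,(787,600),interpolation=cv2.INTER_CUBIC))
a=cv2.imread('pics/top0.png')[120:310,200:400];cv2.imwrite('pics/top0c.png',cv2.resize(a,(632,600),interpolation=cv2.INTER_CUBIC))
```

```text
(no output)
```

View pics/side0c.png

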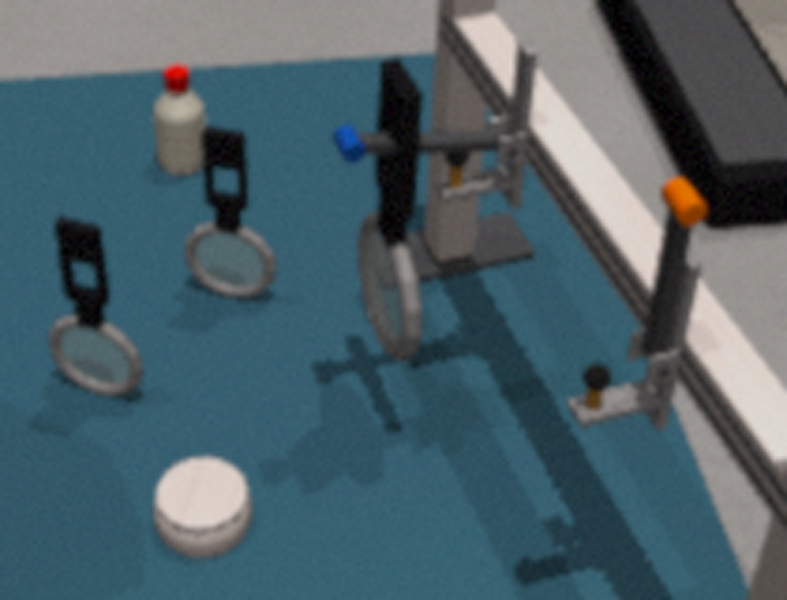

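View pics/top0c.png

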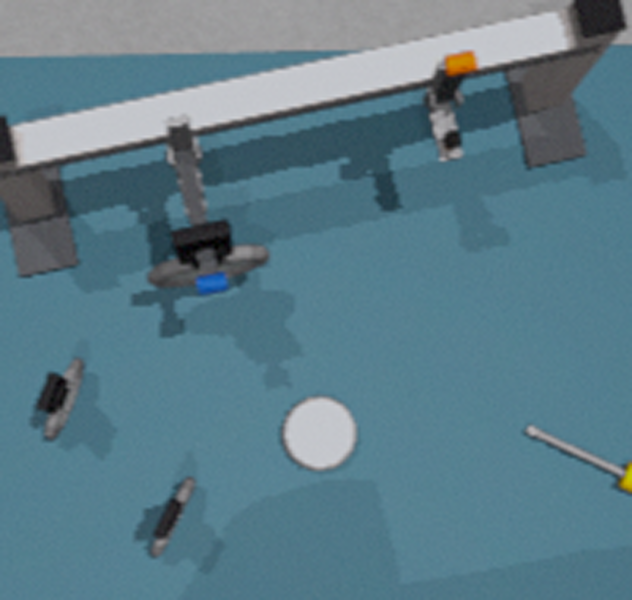

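The magnifier candidates in the side view are (214,242), (252,218) and (295,215). The first two are small ones standing on the bench. The one at (295,215) is the largest and hangs on the blue hook, as the crop shows, so it is the one meant. Blue is at the left (top view 265,210) and orange at the right, folded (top view 345,140). Next I measure the geometry.

```bash
cat > meas.py <<'E'
from h import *
import sys
def rail(dt,im):
    C=cloud('top',dt); z=C[...,2]
    m=(z>.21)&(z<.232)&(C[...,0]>.5)&(C[...,0]<.9)&(im.min(-1)>120)
    n,l,s,_=cv2.connectedComponentsWithStats(m.astype(np.uint8)); k=1+np.argmax(s[1:,4]); p=C[l==k]
    return p
if __name__=='__main__':
    im=cv2.imread('pics/top0.png');dt=np.load('top0.npy');ims=cv2.imread('pics/side0.png');ds=np.load('side0.npy')
    p=rail(dt,im); print(len(p),p.mean(0)); print('rect',cv2.minAreaRect(p[:,:2].astype(np.float32)))
    C=cloud('top',dt);m=(C[...,2]>.238)&(C[...,2]<.262)&(C[...,0]>.55)
    n,l,s,_=cv2.connectedComponentsWithStats(m.astype(np.uint8))
    for k in range(1,n):
        if s[k,4]>30: print('post',s[k],C[l==k].mean(0), C[l==k].min(0),C[l==k].max(0))
    for nm,i,d in(('top',im,dt),('side',ims,ds)):
        h=cv2.cvtColor(i,cv2.COLOR_BGR2HSV);C=cloud(nm,d)
        for col,lo,hi in(('blue',(105,200,100),(125,255,255)),('orange',(6,180,150),(18,255,255))):
            m=cv2.inRange(h,lo,hi)>0; m&=(C[...,2]>.15)&(C[...,2]<.4)&(C[...,0]>.45)&(C[...,0]<.9)
            q=C[m]; v,u=np.nonzero(m); print(nm,col,len(q),len(q) and (u.mean(),v.mean(),np.round(np.median(q,0),4),np.round(q.min(0),3),np.round(q.max(0),3)))
    # black grip top
    C=cloud('top',dt);m=(C[...,2]>.15)&(C[...,0]>.5)&(im.max(-1)<60);m[:,:240]=0;m[:,295:]=0;m[:180]=0;m[225:]=0
    q=C[m];print('grip',len(q),np.round(np.median(q,0),4),np.sort(q[:,2])[::10])
    t=q[q[:,2]>np.percentile(q[:,2],95)-.008];print(len(t),t.mean(0),cv2.minAreaRect(t[:,:2].astype(np.float32)))
E
python3 meas.py
```

```text
2250 [ 0.67764918 -0.02780644  0.21948682]
rect ((0.6778644323348999, -0.03151634335517883), (0.0318460538983345, 0.40114837884902954), 11.052351951599121)
post [380 115  18  18 225] [ 0.71841064 -0.24112705  0.25061615] [ 0.7013714  -0.26018493  0.23801553] [ 0.73760923 -0.22410709  0.2574115 ]
post [187 157  18  17 223] [0.63565735 0.17930892 0.25114167] [0.61848412 0.16225118 0.23972467] [0.65323522 0.19798294 0.25896875]
post [254 193  19   7  38] [0.56294305 0.0346388  0.25131343] [0.5590582  0.01519075 0.23810453] [0.56947376 0.05359208 0.26198281]
top blue 40 (np.float64(266.5), np.float64(209.375), array([0.5388, 0.0282, 0.2305]), array([0.533, 0.021, 0.226]), array([0.544, 0.036, 0.234]))
top orange 26 (np.float64(345.15384615384613), np.float64(139.92307692307693), array([ 0.6681, -0.1377,  0.3097]), array([ 0.665, -0.146,  0.306]), array([ 0.676, -0.129,  0.314]))
side blue 39 (np.float64(273.4102564102564), np.float64(164.23076923076923), array([0.5351, 0.0223, 0.2305]), array([0.452, 0.014, 0.173]), array([0.544, 1.905, 0.234]))
side orange 56 (np.float64(371.625), np.float64(211.73214285714286), array([ 0.6681, -0.144 ,  0.311 ]), array([ 0.663, -0.152,  0.306]), array([ 0.675, -0.132,  0.313]))
grip 192 [0.5651 0.0344 0.2604] [0.15003586 0.18250873 0.18714048 0.19015798 0.2025933  0.22922838
 0.2377561  0.24270933 0.25214427 0.25856561 0.26148822 0.26220634
 0.26322146 0.26365318 0.264185   0.26469707 0.26540414 0.26591463
 0.26717763 0.26955753]
100 [0.56789355 0.03488918 0.26443192] ((0.5683287978172302, 0.03490269184112549), (0.011353838257491589, 0.039138901978731155), 10.973691940307617)
```

```bash
cat >> h.py <<'E'
YAW=np.radians(11.1); EX=np.array([np.cos(YAW),np.sin(YAW)]); EY=np.array([-np.sin(YAW),np.cos(YAW)])
M=np.array([.6775,-.0312])-.027*EX   # hinge line origin
YO=-.1045; YB=.0840; HZ=.205; GO=env.grasp_offset
a=(-np.pi/2+YAW)/2; Q=[0,np.cos(a),np.sin(a),0]
def W(out,yl,z):  # world point
    return np.r_[M-out*EX+yl*EY, z]
def L(p): # world->(out,yl,z)
    d=np.asarray(p)[:2]-M; return np.array([-d@EX,d@EY,p[2]])
def G(out,yl,z): return W(out,yl,z-GO) # TCP for grasp point
def K(q,yl,r=.1): return (r*np.sin(q),yl,HZ+r*np.cos(q))
def sl():
    s=read_state(); f=s['ft_force']; fl=np.array([-f[:2]@EX,f[:2]@EY,f[2]])
    print('t %.2f loc(tcp) %s Floc %s op %.4f'%(s['time_s'],np.round(L(s['position'])*1e3,1),np.round(fl,2),s['opening'])); return s,fl
E
python3 - <<'E'
from h import *
fingers.command_gripper(.05,25)
env.goto(W(.05,YO,.40),Q); sl()
env.move_straight(G(.003,YO,.36),v=.2);env.move_straight(G(.003,YO,.306),v=.1);s,f=sl();print(np.round(s['joints'],2))
im,d=read_camera('side');cv2.imwrite('pics/s1.png',cv2.resize(im[150:300,290:440],(600,600),interpolation=cv2.INTER_CUBIC))
E
```

```text
t 3.60 loc(tcp) [  50.5 -105.4  399.5] Floc [ 0.54 -0.06 -0.46] op 0.0500
t 4.82 loc(tcp) [   2.9 -104.6  288.3] Floc [0.31 0.2  0.63] op 0.0501
[-0.28  0.34  1.14 -0.    1.66  1.1 ]
```

View pics/s1.png

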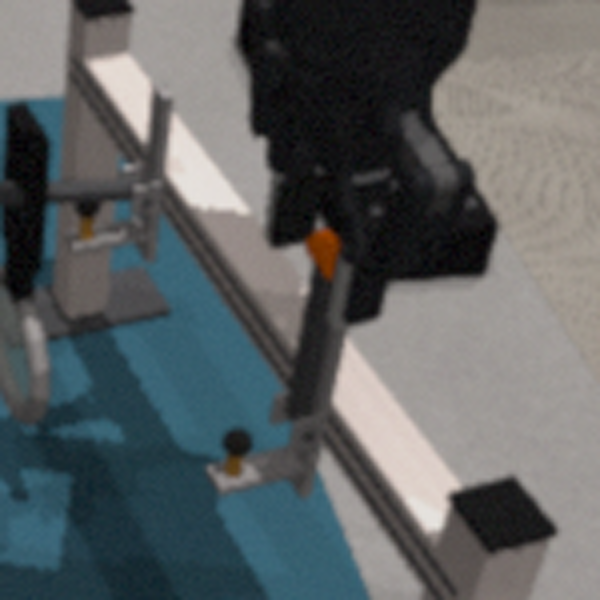

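The knob at (322,250) in the crop sits between the open fingers, so I can pinch and swing.

Run:
```python
from h import *
fingers.command_gripper(.015,25); s,f=sl()
if s['opening']<.017: raise SystemExit('missed')
for q in np.arange(.2,1.11,.18):
    env.move_straight(G(*K(q,YO)),v=.08); sl()
im,d=read_camera('side');cv2.imwrite('pics/s2.png',cv2.resize(im[150:300,260:410],(600,600),interpolation=cv2.INTER_CUBIC))
```

```text
t 5.23 loc(tcp) [   2.7 -104.9  288.3] Floc [ 0.23 -0.27  3.98] op 0.0195
t 5.60 loc(tcp) [  19.6 -104.9  286.2] Floc [ 0.96 -1.42  7.1 ] op 0.0194
t 5.97 loc(tcp) [  37.1 -104.9  280.7] Floc [ 1.62 -0.08  7.41] op 0.0194
t 6.35 loc(tcp) [  53.5 -104.9  272.3] Floc [ 3.88 -1.6   6.2 ] op 0.0195
t 6.72 loc(tcp) [  68.1 -104.9  260.9] Floc [ 3.9  -0.6   5.78] op 0.0194
t 7.10 loc(tcp) [  80.2 -104.8  247.3] Floc [ 5.81 -1.78  5.2 ] op 0.0192
t 7.47 loc(tcp) [  89.5 -104.8  231.8] Floc [ 4.46 -1.4   3.04] op 0.0195
```

View pics/s2.png

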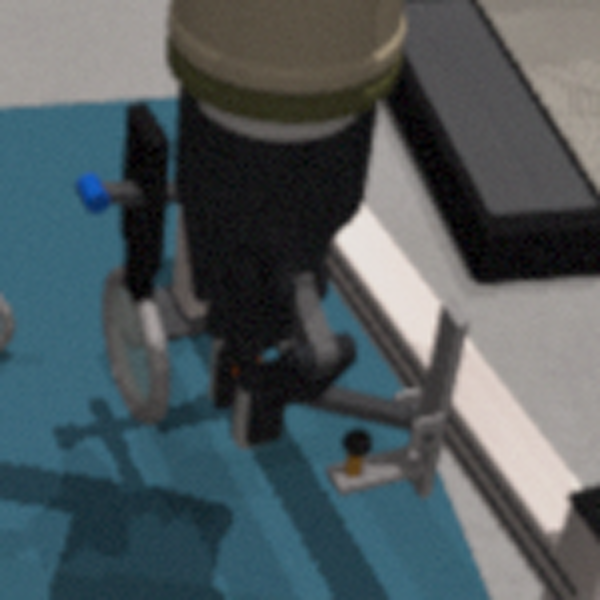

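Run:
```python
from h import *
fingers.command_gripper(.045); env.move_straight(G(.0895,YO,.300),v=.2)
fingers.command_gripper(0); env.move_straight(W(.094,YO,.272),v=.15)
def fz(n=3):
    r=[]
    for _ in range(n): r.append(read_state()['ft_force'][2]); env.pause(.01)
    return np.mean(r)
env.pause(.1); b=fz(5); sl(); print('base',b)
z=.272
import sys
log=[]
while z>.200:
    z-= .002 if (z>.262) else .001
    q=np.arccos(np.clip((z-.007-HZ)/.1,-1,1))
    env.move_straight(W(.1*np.sin(q)-.002,YO,z),v=.04)
    f=fz(2)-b; log.append((round(z*1e3,1),round(f,1)))
    if f>3.5: break
print(log); s,_=sl(); print(s['time_s'])
```

```text
t 9.18 loc(tcp) [  93.8 -104.5  272.3] Floc [0.16 0.3  0.83] op -0.0000
base -0.027811341368738262
[(270.0, np.float64(0.2)), (268.0, np.float64(-0.2)), (266.0, np.float64(-0.2)), (264.0, np.float64(-0.1)), (262.0, np.float64(0.1)), (261.0, np.float64(-0.0)), (260.0, np.float64(1.0)), (259.0, np.float64(0.7)), (258.0, np.float64(-0.1)), (257.0, np.float64(0.5)), (256.0, np.float64(0.7)), (255.0, np.float64(0.4)), (254.0, np.float64(-0.2)), (253.0, np.float64(0.3)), (252.0, np.float64(0.7)), (251.0, np.float64(-0.1)), (250.0, np.float64(0.3)), (249.0, np.float64(0.4)), (248.0, np.float64(0.1)), (247.0, np.float64(0.4)), (246.0, np.float64(0.1)), (245.0, np.float64(-0.1)), (244.0, np.float64(0.5)), (243.0, np.float64(0.1)), (242.0, np.float64(0.0)), (241.0, np.float64(0.0)), (240.0, np.float64(-0.1)), (239.0, np.float64(0.1)), (238.0, np.float64(0.6)), (237.0, np.float64(0.2)), (236.0, np.float64(0.2)), (235.0, np.float64(-0.2)), (234.0, np.float64(0.0)), (233.0, np.float64(-0.2)), (232.0, np.float64(-0.1)), (231.0, np.float64(0.2)), (230.0, np.float64(0.1)), (229.0, np.float64(0.3)), (228.0, np.float64(0.3)), (227.0, np.float64(1.6)), (226.0, np.float64(4.6))]
t 20.38 loc(tcp) [  97.  -104.6  226.3] Floc [2.94 0.24 4.46] op -0.0001
20.3833
```

Run:
```python
from h import *
im,d=read_camera('side');cv2.imwrite('pics/s3.png',cv2.resize(im[150:300,260:410],(600,600),interpolation=cv2.INTER_CUBIC))
sl()
```

```text
t 20.43 loc(tcp) [  97.  -104.5  226.3] Floc [2.5  1.11 4.47] op -0.0000
```

View pics/s3.png

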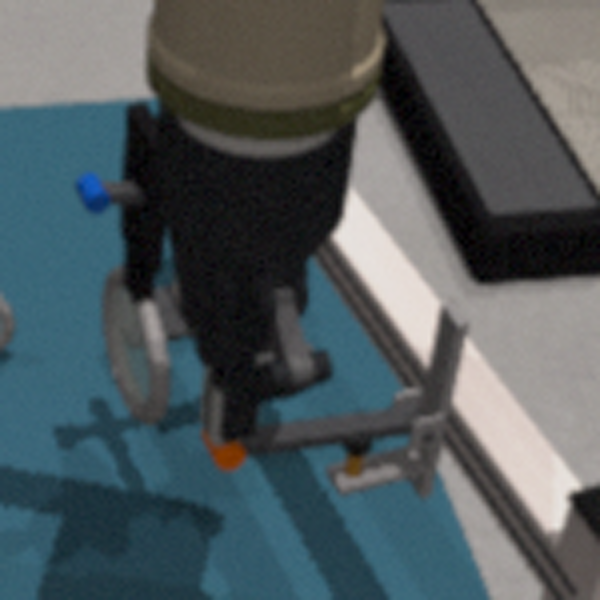

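The fingers press the orange knob at (228,455) in the crop, and the arm rests on the pad. I'll increase the force to about 10 N.

Run:
```python
from h import *
def fz(n=4):
    r=[]
    for _ in range(n): r.append(read_state()['ft_force'][2]); env.pause(.01)
    return np.mean(r)
z=.226; log=[]
for k in range(20):
    f=fz(); log.append((round(z*1e3,2),round(f,1)))
    if f>9.7 or f>14: break
    z-=min(.0012,max(.0002,(10.3-f)/4*.001)); env.move_straight(W(.097,YO,z),v=.02)
t0=read_state()['time_s'];h=[]
while read_state()['time_s']-t0<.8: env.pause(.05);h.append(round(read_state()['ft_force'][2],1))
print(log,h); s,_=sl(); print(L(s['position']))
env.move_straight(W(.097,YO,.30),v=.2)
im,d=read_camera('side');cv2.imwrite('pics/s4.png',cv2.resize(im[150:300,260:410],(600,600),interpolation=cv2.INTER_CUBIC));sl()
```

```text
[(226.0, np.float64(4.6)), (224.8, np.float64(7.0)), (np.float64(223.99), np.float64(8.8)), (np.float64(223.6), np.float64(11.1))] [np.float64(10.7), np.float64(11.0), np.float64(11.0), np.float64(11.1), np.float64(11.1), np.float64(11.0), np.float64(10.9), np.float64(9.7), np.float64(10.6), np.float64(10.9), np.float64(10.4), np.float64(10.4), np.float64(10.5), np.float64(10.7), np.float64(10.9), np.float64(10.7)]
t 22.12 loc(tcp) [  97.2 -104.7  224.8] Floc [ 6.12  1.42 10.67] op -0.0000
[ 0.09721988 -0.10465211  0.22479149]
t 22.70 loc(tcp) [  97.3 -104.3  298.5] Floc [ 0.26  0.03 -0.6 ] op 0.0002
```

View pics/s4.png

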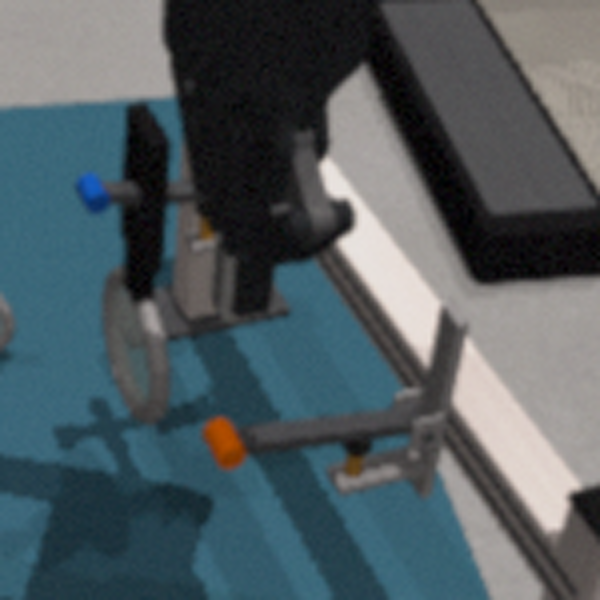

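Run:
```python
from h import *
YG=.0855
fingers.command_gripper(.068,50)
env.goto(G(.068,YG,.33),Q); env.move_straight(G(.068,YG,.248),v=.12); sl()
fingers.command_gripper(.03,50); s,_=sl()
if not .036<s['opening']<.044: print('??');raise SystemExit
im,d=read_camera('side');cv2.imwrite('pics/s5.png',cv2.resize(im[150:300,230:380],(600,600),interpolation=cv2.INTER_CUBIC))
env.move_straight(G(.068,YG,.261),v=.05); sl()
im,d=read_camera('side');cv2.imwrite('pics/s6.png',cv2.resize(im[150:300,230:380],(600,600),interpolation=cv2.INTER_CUBIC))
```

```text
t 24.98 loc(tcp) [ 67.6  85.1 230.2] Floc [-0.59  1.06  0.72] op 0.0682
t 25.33 loc(tcp) [ 67.4  85.4 230.3] Floc [-0.94 -0.55  3.57] op 0.0393
t 25.79 loc(tcp) [ 67.9  85.5 242.5] Floc [ 0.68  0.18 -2.18] op 0.0392
```

View pics/s5.png

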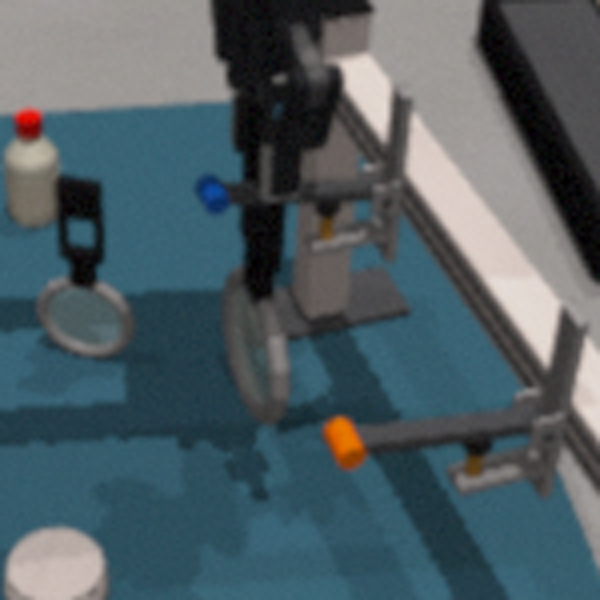

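View pics/s6.png

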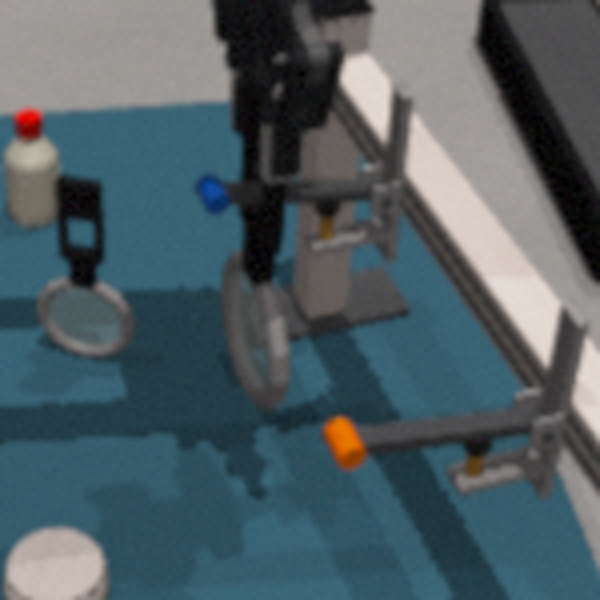

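The magnifier lifted about 13 mm (about 2 N) and the blue arm stayed put at (215,190). Next I slide it out along the arm.

Run:
```python
from h import *
YG=.0850
for o in (.085,.1,.115,.140):
    env.move_straight(G(o,YG,.261+(o-.068)*.203),v=.07); s,f=sl()
    if np.hypot(*f[:2])>6: print('STOP');raise SystemExit
im,d=read_camera('side');cv2.imwrite('pics/s7.png',cv2.resize(im[150:300,230:380],(600,600),interpolation=cv2.INTER_CUBIC))
```

```text
t 26.24 loc(tcp) [ 85.1  85.  245.8] Floc [-0.44 -0.14 -1.5 ] op 0.0390
t 26.61 loc(tcp) [ 99.8  85.  249. ] Floc [-0.22 -0.95 -1.56] op 0.0395
t 26.98 loc(tcp) [114.8  85.  252. ] Floc [ 0.41  0.54 -2.09] op 0.0394
t 27.49 loc(tcp) [139.8  84.9 257.1] Floc [-0.43 -0.51 -1.02] op 0.0389
```

View pics/s7.png

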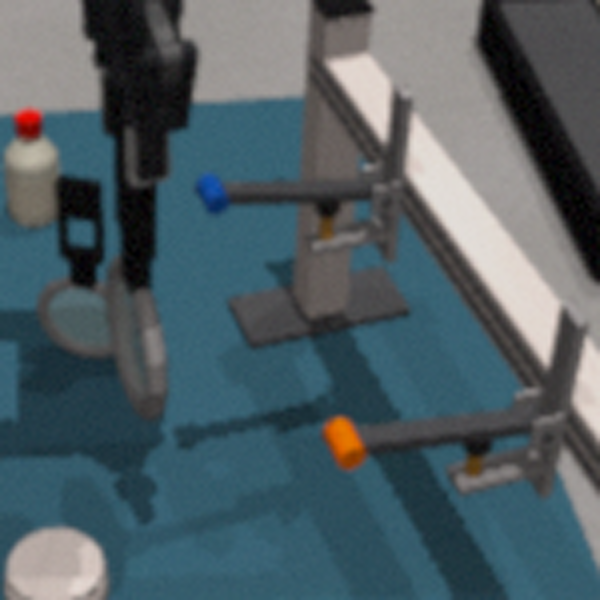

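The magnifier is clear of the blue knob. Next: traverse to orange.

Run:
```python
from h import *
Y=-.1048; gz=lambda o:.248+o*.154
env.move_straight(G(.15,.085,.30),v=.1); env.move_straight(G(.15,Y,.30),v=.14); env.move_straight(G(.145,Y,gz(.145)),v=.08); env.pause(.2); sl()
im,d=read_camera('side');cv2.imwrite('pics/s8.png',cv2.resize(im[150:300,230:380],(600,600),interpolation=cv2.INTER_CUBIC))
```

```text
t 30.19 loc(tcp) [ 144.8 -105.   252.3] Floc [-0.08 -0.08 -1.67] op 0.0391
```

View pics/s8.png

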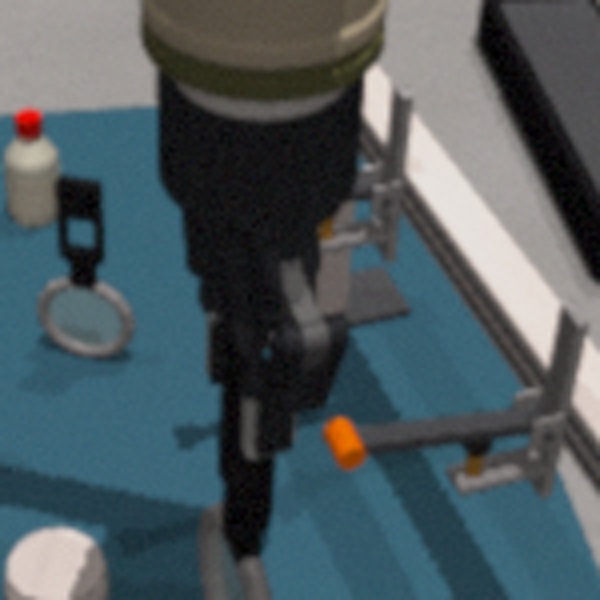

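The magnifier is upright in front of the orange knob at (345,443). I'll insert it in small, force-checked steps.

Run:
```python
from h import *
Y=-.1048; gz=lambda o:.248+o*.154
for o in (.128,.118,.108,.098,.083,.068):
    env.move_straight(G(o,Y,gz(o)),v=.06); s,f=sl()
    if np.hypot(*f[:2])>3.5: print('STOP');break
im,d=read_camera('side');cv2.imwrite('pics/s9.png',cv2.resize(im[150:300,230:380],(600,600),interpolation=cv2.INTER_CUBIC))
```

```text
t 30.68 loc(tcp) [ 127.8 -104.6  248.6] Floc [ 0.32 -0.25 -1.06] op 0.0395
t 30.99 loc(tcp) [ 117.8 -104.7  247.3] Floc [-0.24  0.59 -1.58] op 0.0392
t 31.31 loc(tcp) [ 107.8 -104.7  245.7] Floc [ 0.29  0.26 -1.61] op 0.0390
t 31.62 loc(tcp) [  97.7 -104.7  244.2] Floc [ 0.16 -0.49 -0.51] op 0.0391
t 32.02 loc(tcp) [  82.8 -104.7  241.8] Floc [-0.1   0.24 -1.3 ] op 0.0391
t 32.42 loc(tcp) [  67.8 -104.7  239.5] Floc [-0.47  0.55 -1.65] op 0.0393
```

View pics/s9.png

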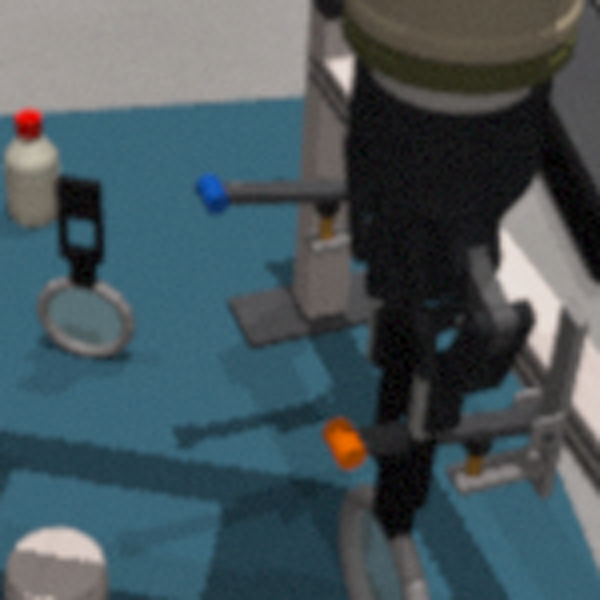

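The arm passes through the slot, with the knob visible in front at (345,443). I'll lower until it rests.

Run:
```python
from h import *
Y=-.1048
def fz(n=6):
    r=[]
    for _ in range(n): r.append(read_state()['ft_force'][2]); env.pause(.01)
    return np.mean(r)
b=fz(8); z=.2585; env.move_straight(G(.068,Y,.249),v=.05); z=.249; log=[]
while z>.240:
    f=fz(5); log.append((round(z*1e3,1),round(f-b,2)))
    if f-b>1.7: break
    z-=.001; env.move_straight(G(.068,Y,z),v=.04)
print(b,log); sl()
fingers.command_gripper(.068); env.pause(.2); sl()
env.move_straight(G(.068,Y,.345),v=.12); sl()
im,d=read_camera('side');cv2.imwrite('pics/s10.png',cv2.resize(im[150:300,230:380],(600,600),interpolation=cv2.INTER_CUBIC))
```

```text
-1.7141437608917371 [(249.0, np.float64(-0.0)), (248.0, np.float64(-0.02)), (247.0, np.float64(0.38)), (246.0, np.float64(1.46)), (245.0, np.float64(5.67))]
t 34.09 loc(tcp) [  67.9 -104.9  226.9] Floc [1.85 0.8  5.05] op 0.0394
t 34.68 loc(tcp) [  68.  -104.8  226.2] Floc [-0.1  -0.23  0.06] op 0.0678
t 35.67 loc(tcp) [  68.3 -104.6  325.1] Floc [-0.01 -0.19 -0.45] op 0.0683
```

View pics/s10.png

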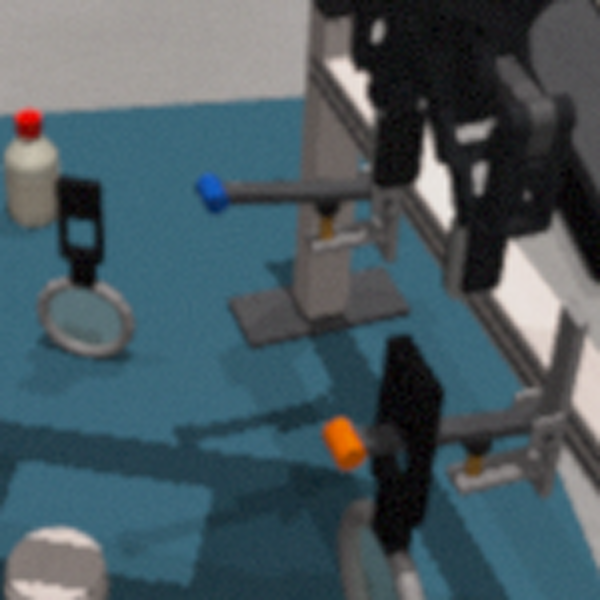

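The magnifier hangs on the orange arm at (405,440). Now I fold blue.

Run:
```python
from h import *
env.goto(G(.098,YB,.33),Q); fingers.command_gripper(.05,25)
env.move_straight(G(.098,YB,.2255),v=.13); sl()
fingers.command_gripper(.015,25); s,f=sl()
if s['opening']<.017: raise SystemExit('missed')
for q in list(np.arange(1.2,.1,-.18))+[.06]:
    env.move_straight(G(*K(q,YB)),v=.08); s,f=sl()
    if np.linalg.norm(f)>20: print('STOP');break
im,d=read_camera('side');cv2.imwrite('pics/s11.png',cv2.resize(im[130:280,240:390],(600,600),interpolation=cv2.INTER_CUBIC))
```

```text
t 37.77 loc(tcp) [ 97.4  83.9 207.9] Floc [-0.27 -0.3   0.9 ] op 0.0496
t 38.15 loc(tcp) [ 97.5  84.2 207.7] Floc [1.06 1.53 3.15] op 0.0195
t 38.51 loc(tcp) [ 93.2  84.2 223.1] Floc [3.38 2.57 0.71] op 0.0196
t 38.88 loc(tcp) [ 85.1  84.1 239.2] Floc [3.42 3.85 1.67] op 0.0194
t 39.26 loc(tcp) [ 74.2  84.1 253.5] Floc [3.29 3.9  1.69] op 0.0194
t 39.63 loc(tcp) [ 61.3  84.1 265.3] Floc [2.07 3.96 2.8 ] op 0.0192
t 40.01 loc(tcp) [ 46.2  84.1 274.9] Floc [2.16 3.58 2.02] op 0.0193
t 40.38 loc(tcp) [ 29.6  84.  281.8] Floc [1.19 4.11 3.38] op 0.0191
t 40.76 loc(tcp) [ 11.9  84.  285.8] Floc [1.67 4.43 3.27] op 0.0193
t 41.01 loc(tcp) [  6.   84.1 286.5] Floc [1.29 5.01 4.83] op 0.0187
```

View pics/s11.png

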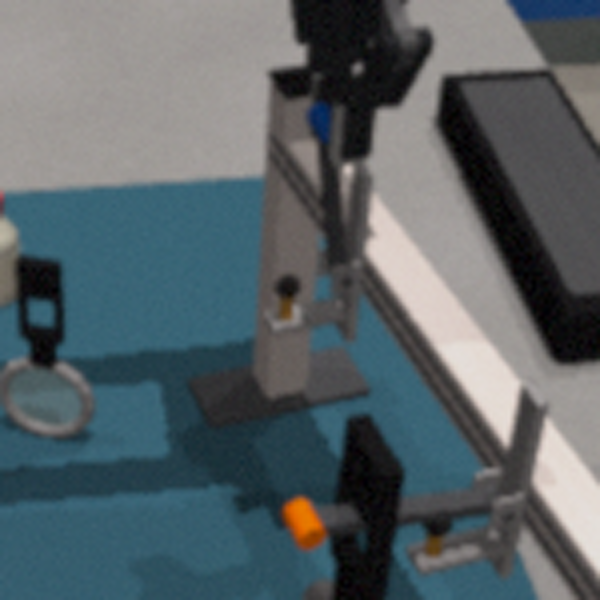

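The knob has shifted outward in the pads (320,120), so the hook is not flat yet. I'll release and push it flat from the front with shut fingers.

Run:
```python
from h import *
fingers.command_gripper(.05); env.move_straight(G(.006,YB,.36),v=.2); 
im,d=read_camera('side');cv2.imwrite('pics/s12.png',cv2.resize(im[130:280,240:390],(600,600),interpolation=cv2.INTER_CUBIC))
h=cv2.cvtColor(im,cv2.COLOR_BGR2HSV);C=cloud('side',d);m=(cv2.inRange(h,(105,200,80),(125,255,255))>0)&(C[...,2]>.25)&(C[...,2]<.33)&(C[...,0]>.5)&(C[...,0]<.75)
q=C[m];print(len(q));print(L(np.median(q,0)) if len(q) else 0)
env.move_straight(G(.075,YB,.36),v=.2); fingers.command_gripper(0); env.move_straight(W(.065,YB,.295),v=.15); sl()
```

```text
52
[0.01785409 0.083945   0.30379236]
t 43.42 loc(tcp) [ 65.3  84.  294.8] Floc [-0.69 -0.44  0.46] op -0.0000
```

View pics/s12.png

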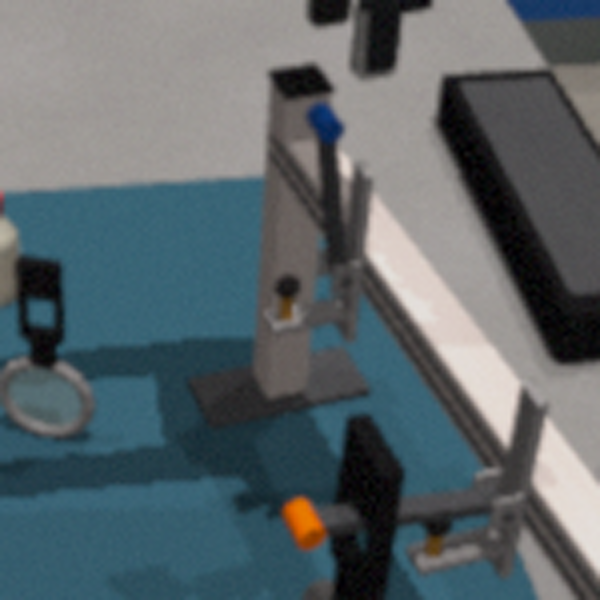

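Run:
```python
from h import *
def fo(n=4):
    r=[]
    for _ in range(n): f=read_state()['ft_force']; r.append(-f[:2]@EX); env.pause(.01)
    return np.mean(r)
b=fo(6); env.move_straight(W(.045,YB,.295),v=.1); o=.045; log=[]
while o>.004:
    f=fo()-b; log.append((round(o*1e3,1),round(f,1)))
    if f>5: break
    o-=.0015; env.move_straight(W(o,YB,.295),v=.04)
print(log); sl(); env.pause(.3)
im,d=read_camera('side');cv2.imwrite('pics/s13.png',cv2.resize(im[130:280,240:390],(600,600),interpolation=cv2.INTER_CUBIC))
```

```text
[(45.0, np.float64(0.5)), (43.5, np.float64(0.4)), (42.0, np.float64(0.6)), (40.5, np.float64(0.4)), (39.0, np.float64(0.5)), (37.5, np.float64(0.2)), (36.0, np.float64(0.2)), (34.5, np.float64(0.3)), (33.0, np.float64(0.5)), (31.5, np.float64(1.1)), (30.0, np.float64(0.4)), (28.5, np.float64(0.3)), (27.0, np.float64(0.7)), (25.5, np.float64(0.9)), (24.0, np.float64(0.5)), (22.5, np.float64(0.9)), (21.0, np.float64(0.6)), (19.5, np.float64(0.7)), (18.0, np.float64(0.5)), (16.5, np.float64(6.2))]
t 49.24 loc(tcp) [ 17.3  84.  295. ] Floc [ 6.5  -0.03  2.51] op -0.0000
```

View pics/s13.png

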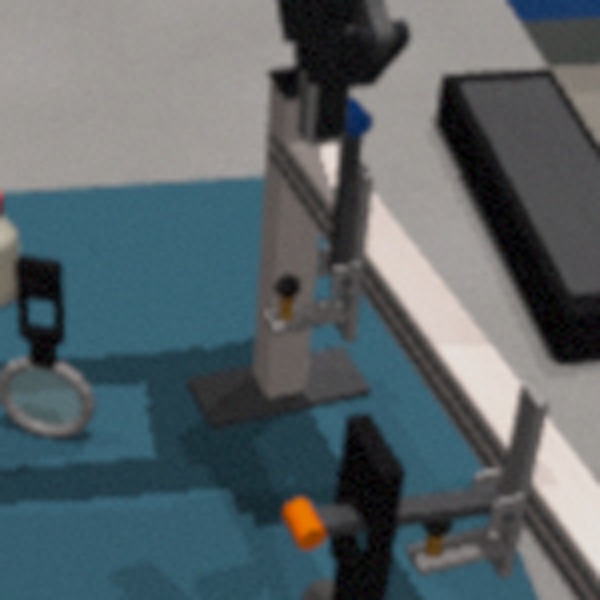

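Blue now lies flat on its plate (arm at (347,200), firm 6 N contact). I'll back off, take a final check and hand in.

Run:
```python
from h import *
env.move_straight(W(.06,YB,.30),v=.12); env.move_straight(W(.15,YB,.42),v=.2); env.pause(.3); sl()
for c in('side','top'):
    im,d=read_camera(c);cv2.imwrite(f'pics/f_{c}.png',im)
    h=cv2.cvtColor(im,cv2.COLOR_BGR2HSV);C=cloud(c,d)
    for col,lo,hi in(('blue',(105,200,80),(125,255,255)),('orange',(6,180,150),(18,255,255))):
        m=(cv2.inRange(h,lo,hi)>0)&(C[...,2]>.15)&(C[...,2]<.4)&(C[...,0]>.5)&(C[...,0]<.75);q=C[m]
        print(c,col,len(q),len(q) and np.round(L(np.median(q,0))*1e3,1))
```

```text
t 51.31 loc(tcp) [149.9  84.1 419. ] Floc [ 0.56 -0.62 -0.63] op -0.0003
side blue 36 [  3.7  77.3 309.1]
side orange 60 [ 101.8 -109.   225.9]
top blue 0 0
top orange 29 [ 100.9 -103.6  224.1]
```

View pics/f_side.png

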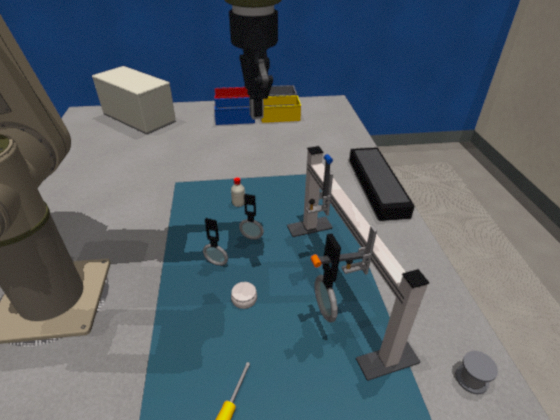

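View pics/f_top.png

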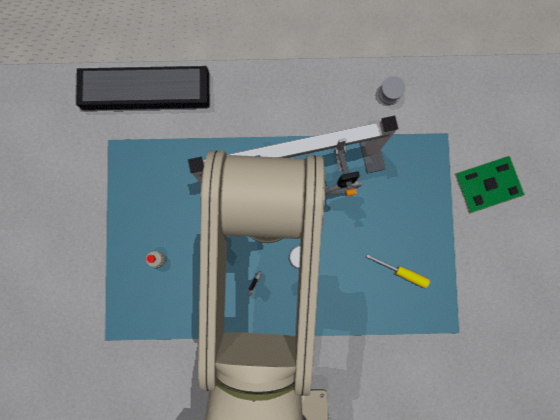

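The side view shows blue folded (327,160) and the magnifier hanging on orange (330,260). The bottle, tin and screwdriver are where they started.

```bash
python3 -c "
from h import *
hand_in(); print(read_state()['time_s'])"
```

```text
the job is handed in; nothing more can be done
the job is handed in; nothing more can be done
```

The job is done and handed in. The robot's clock read 51.3 s at my last check, just before handing in.

- **Orange hook:** I swung it down and pressed the knob straight down on its stop. The force held at 9.7–11.1 N for 0.8 s, with about 6 N of sideways friction on top, roughly 12 N in all. I felt the stop at an angle of about 1.42 rad.
- **Magnifier:** I moved the largest one, which hung on the blue hook, to the orange hook. The last side picture shows it hanging by its slot, about 68 mm out from the hinge.
- **Blue hook:** My first fold stopped about 0.15 rad short because the knob slipped in the pads. I then pushed it flat with the shut fingers until it met firm contact at 6 N. The last side picture shows it flat on its plate.
- **Bench items:** The bottle, tin and screwdriver look unmoved in the pictures.

In the last check the robot was clear of everything. The top camera could not see the blue knob because the arm was in the way, so the folded position rests on the side view and the contact force.

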